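Reset the side stop of a format gauge

ROBOT

A 6-joint arm with a two-finger parallel gripper is mounted at the origin on a cart in front of the work surface, level with it; the furniture and walls round the work are solid. World frame = base frame: x ahead of the robot, y to its left, z up, the work surface at z = 0. Lengths are in m, angles in rad, forces in N, time in s.
With the tool pointing down it reaches from about 0.25 to 0.8 m from the base axis. Payload 3.9 kg.
Tool frame: the origin (TCP) lies at the very end of the fingers, on their centre line; the grasp point (between the pads) lies 19 mm behind it; z points along the fingers, y is the line along which they close (so a half turn about z gives the same grasp; the last joint's range is limited). The gripper opens to 85 mm and grips with 20 to 120 N. Pads are 22 mm wide; open, the fingers measure 114 mm over their backs; the gripper's body (76 mm by 85 mm) begins 54 mm behind the grasp point. The pads swing forward as they close: fully open they stand 13 mm farther back than shut.
Start: joints at [0, 0.26, -0.138, 1.173, 0, 1.571], TCP at [0.525, -0, 0.211] pointing down, gripper open.
Joint ranges: [-2.78, 2.78], [-0.83, 1.72], [-1.28, 1.37], [-1.9, 2.12], [-1.57, 1.48], [-3.14, 3.14]. Speed limits (rad/s): [2.57, 2.57, 3.14, 3.14, 3.14, 3.14].

INTERFACE

Orientations are given as a 3x3 rotation matrix whose columns are the frame's x, y, z axes.
In Python, from station import bot gives the robot as it stands. The module is installed in compiled form; this text tells all that it offers.
- The arm moves only by the shell command python3 -m jog 'ROWS' [FORCE]. ROWS is JSON, a list of rows, each a list of 5 numbers: the opening, from 0 (shut) to 1 (fully open), then the shift along the tool's x, y, z in cm, then the turn about the tool's z in degrees. A call has 1 to 5 rows; each row is the pose to reach, as a shift and turn from the pose commanded when the call began, along the tool's axes at that moment; what a row does not reach only later rows make up. A row lasts 1/12 s, in which the tool goes at most 41.7 mm and 7.16 degrees, less where a joint would pass 70% of its speed; a pose out of reach is approached as far as the arm can. A call with a gripper value outside its range is refused whole. The fingers move at their own pace and stop on an object; FORCE is the grip in N (left out, the last holds). Time passes only in rows, so rows that repeat a pose let the fingers close. It gives the time, the measured TCP pose, the force, the opening and the grip force at its end, in the units of the state.
- bot.sense(): the state, without advancing time (a new reading comes with each control period).
- bot.read_camera(name): name is "scene" or "side" or "wrist"; returns a dict with "color" (400x640x3 uint8, red, green, blue), "z_map" (400x640 float32, m along the optical axis (not along the pixel's ray), 0 where there is no reading), "mtx" (3x3 intrinsics, pixels), "rvec" (rotation vector, rad) and "tvec" (3), from world to camera coordinates, as OpenCV has them. Camera axes: x right, y down, z forward; pixel columns grow to the right and rows downward; lengths in m; the calibration is good to about 2 mm. A picture is of the moment at which its call begins.
- bot.close_job(): hands the job in; it is judged then, once.
The state is a dict: "t": time; "joints": joint angles; "dq": joint speeds; "joint_torque": joint torques, N m; "eef_pos": TCP position; "orientation": TCP orientation; "wrist_force": force on the tool from outside, world axes, zero at the start; "torque": the same for the moment, N m; "grip_width": opening from 0.0 (shut) to 1.0 (fully open); "gripper_force": force on a finger pad.
Only numpy, scipy, OpenCV 4.12 (cv2) and the standard library are available. Lean on these libraries where they do the work, as an engineer would, in place of code of your own. Each camera call takes 0.05 s, during which the arm holds its last target. There are 200 camera calls.

TASK

Set the format gauge for the next job: squeeze the release lever of the sliding stop against its fixed grip post, slide the stop along to the notch marked by the pointed (triangular) tag, and let go so that the lever springs fully back and locks the stop in that notch.

Things in the scene. Friction and masses are not known exactly. Their poses are not given: they have to be found in the camera images.
- gauge: Format gauge screwed to the table: grey plate 116 x 300 x 6 mm with a low notched steel rack and a rod along it, a fence at its left end. Origin: plate's middle line, z = 0 on the table; y along the gauge, x across it, away from the robot. 5 notches in the rack, at y = -90, -45, 0, 45, 90 mm; at the start the stop is locked in the middle one.
- stop: Aluminium carriage, slides only along y (1 to 2 N), only while its lever is squeezed. Axes as the gauge's; origin on the table (z = 0), midway between post and squeezed lever. Two upright blades, 24 mm wide along y, are clear from z = 60 to 108 mm: far one the fixed grip post, outer face x = +14 mm; near one the lever. Pinch both from above along x, centred near x = 0, pads at z = 95 to 100.
- release_lever (a joint): Dark steel blade, robot's side of the stop. 0 = rest, leaning out (outer face x = -28 mm at z = 100, -31 at its top, in the stop's frame), pawl in a notch; 0.28 rad = fully squeezed, upright, face x = -14. Above 0.17 the pawl is clear. Spring: 4 N to 7 N; grip with 15 N or more. Let go within 8 mm of a notch's centre it locks (about 6 mm play); between notches it stays at about 0.15.
- pointed_tag: Triangular brass plate, 34 mm wide, 32 mm long, 4 mm thick, fixed flat on the gauge's front strip, 50 mm in front of the stop's line (gauge x = -50 mm), pointing at its notch. The three other tags are round discs of 30 mm; one tag lies beside each notch but the middle one, in varying order. Origin: on the notch's centre in y, underside of the tag (z = 6 mm); axes as the gauge's.

How it is judged:
On the way:
1. the release lever is squeezed so that the pawl leaves its notch (value of joint release_lever above 0.165 rad), for 0.2 s.
At the end, for the whole second after the job is handed in: The stop is at rest within 10 mm (along the gauge) of the pointed tag's notch, and the lever has sprung back to rest (below 0.06 rad), its pawl in that notch (y of pointed_tag in the frame of stop between -0.01 and 0.01 m and value of joint release_lever below 0.06 rad and linear speed of stop below 0.01 m/s); the robot touches nothing.
It also fails if it takes over 34 s, if anything falls off the work surface, if the arm or the gripper's body presses on something with over 40 N, if the wrist force passes 120 N, or if a joint passes its speed limit or range.

## Working session

There is one attempt and no reset: what is moved stays moved. The work goes in short steps, Python scripts to look and compute and a shell command to move; the robot and the scene stay as the last step left them, time stands still between calls to the robot, and variables do not carry over. Pictures are saved under pics/ and viewed, at most 10 in all, crops included, and the job is handed in when it is done.

```bash
mkdir -p pics
cat > h.py <<'E'
from station import bot
import numpy as np, cv2
def snap(n,f):
    c=bot.read_camera(n); cv2.imwrite(f'pics/{f}.png',c['color'][:,:,::-1]); np.savez(f'pics/{f}.npz',**c)
def pt(f,u,v,r=1):
    c=np.load(f'pics/{f}.npz'); p=c['z_map'][v-r:v+r+1,u-r:u+r+1]; z=np.median(p[p>0])
    R=cv2.Rodrigues(c['rvec'])[0]; k=np.linalg.inv(c['mtx'])@[u,v,1]*z
    return R.T@(k-c['tvec'].ravel())
E
python3 - <<'E'
from h import *
snap('scene','s1'); snap('wrist','w1')
a=cv2.imread('pics/s1.png');b=cv2.imread('pics/w1.png')
cv2.imwrite('pics/a1.png',cv2.resize(np.vstack([a,b]),(480,600)))
s=bot.sense();print(s['orientation'],s['eef_pos'],s['t'])
E
```

```text
[[ 3.19312076e-05  9.99998376e-01 -1.80200271e-03]
 [ 9.99999999e-01 -3.19212891e-05  5.53296645e-06]
 [ 5.47543521e-06 -1.80200288e-03 -9.99998376e-01]] [ 5.24340747e-01 -9.12038731e-06  2.10025151e-01] 0.1
```

View pics/s1.png

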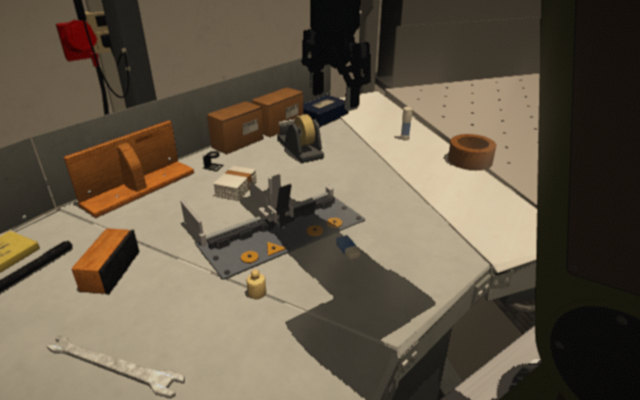

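View pics/w1.png

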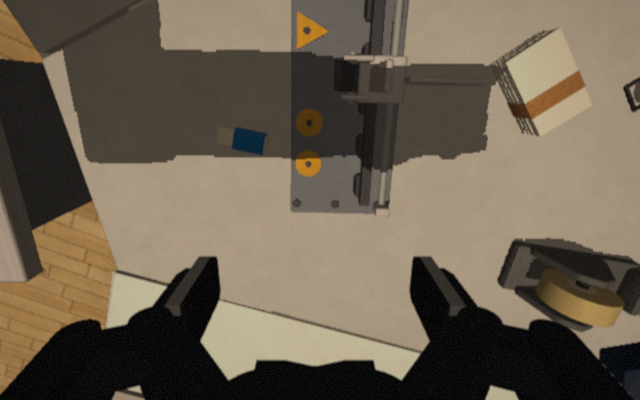

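The scene view shows the tags from the fence end: disc (249,257), triangle (274,248), then the stop at (275,205), and discs at (315,231) and (335,222). In the wrist view the triangle is at (309,30), the discs at (309,123) and (308,164), and the stop's blades near (345–405,77). So the target is the +45 notch.

Run:
```python
from h import *
for u,v in [(307,31),(309,123),(308,164),(345,75),(350,75),(390,62),(388,92),(385,77),(395,62),(300,190)]: print('w',u,v,pt('w1',u,v).round(4))
for u,v in [(249,257),(274,247),(315,231),(335,222),(284,190),(284,197),(270,210)]: print('s',u,v,pt('s1',u,v).round(4))
c=np.load('pics/w1.npz');z=c['z_map'];v,u=np.mgrid[0:400,0:640]
R=cv2.Rodrigues(c['rvec'])[0];P=np.dstack([u,v,np.ones_like(u)])*1.0@np.linalg.inv(c['mtx']).T*z[...,None]-c['tvec'].ravel();P=P@R
m=(z>0)&(v<250)&(u>280)&(u<470)&(P[...,2]>.075)&(P[...,2]<.13)
Q=P[m];print(len(Q))
for h in (.08,.095,.104): 
  q=Q[Q[:,2]>h]; print(h,len(q),q.min(0).round(4),q.max(0).round(4))
q=Q[Q[:,2]>.1];print(np.histogram(q[:,0],12))
a=cv2.imread('pics/w1.png')[0:130,270:430];cv2.imwrite('pics/c1.png',cv2.resize(a,(640,520),interpolation=2))
```

```text
w 307 31 [0.5164 0.1346 0.0114]
w 309 123 [0.5178 0.045  0.0114]
w 308 164 [5.165e-01 3.000e-04 1.200e-02]
w 345 75 [0.5483 0.0899 0.0927]
w 350 75 [0.5543 0.0908 0.0727]
w 390 62 [0.5799 0.0981 0.1103]
w 388 92 [0.58   0.077  0.1094]
w 385 77 [0.5772 0.0878 0.1085]
w 395 62 [0.6008 0.1041 0.0337]
w 300 190 [ 0.5068 -0.0316  0.0065]
s 249 257 [0.5185 0.183  0.0097]
s 274 247 [0.5157 0.1351 0.0109]
s 315 231 [0.5142 0.0482 0.009 ]
s 335 222 [0.5154 0.0008 0.009 ]
s 284 190 [0.5414 0.0936 0.0992]
s 284 197 [0.5466 0.0912 0.0817]
s 270 210 [0.5677 0.1091 0.0505]
990
0.08 925 [0.5388 0.0769 0.08  ] [0.5829 0.1013 0.1121]
0.095 713 [0.5388 0.0769 0.095 ] [0.5829 0.1013 0.1121]
0.104 569 [0.5388 0.077  0.104 ] [0.5829 0.1013 0.1121]
(array([165, 136,   5,   0,   0,   0,   0,   0,   0,   0, 192, 137]), array([0.53882753, 0.54249909, 0.54617065, 0.54984221, 0.55351377,
       0.55718533, 0.56085689, 0.56452845, 0.5682    , 0.57187156,
       0.57554312, 0.57921468, 0.58288624]))
```

View pics/c1.png

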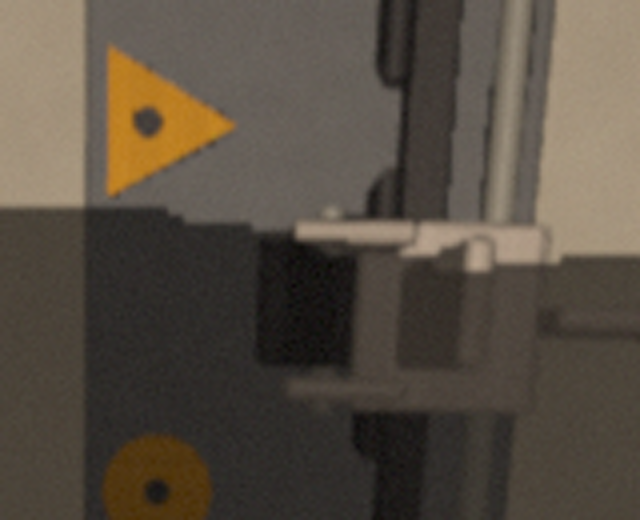

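The tags and stop agree: they are spaced 45 mm apart at height 0.010, the stop is at x=0.569, y=0.0895 and the tag at y=0.1346. I'm moving above the blades.

```bash
python3 -m jog '[[1,3.5,1.7,1,0],[1,7,3.4,2,0],[1,8.9,4.45,3,0],[1,8.9,4.45,5,0],[1,8.9,4.45,5,0]]' 30
python3 - <<'E'
from h import *
snap('wrist','w2')
E
```

```text
t: 0.52
eef_pos: [0.5672, 0.0899, 0.1567]
orientation: [[-0.002, 1.0, -0.007], [1.0, 0.002, -0.001], [-0.001, -0.007, -1.0]]
wrist_force: [-1.6, 0.0, -0.6]
grip_width: 0.997
gripper_force: 0.0
```

View pics/w2.png

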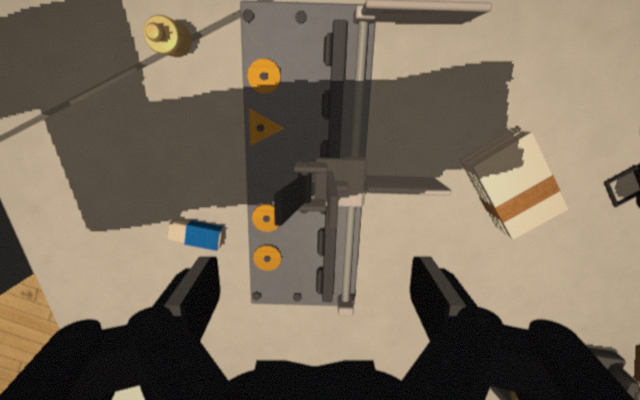

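The wrist view shows the stop at about (315,185), its lever top at (293,197), the triangle at (263,128) and the discs at (264,76), (266,217) and (267,258). I'll check positions from here.

Run:
```python
from h import *
for u,v in [(256,76),(258,128),(275,217),(275,258)]: print('w',u,v,pt('w2',u,v).round(4))
c=np.load('pics/w2.npz');z=c['z_map'];v,u=np.mgrid[0:400,0:640]
R=cv2.Rodrigues(c['rvec'])[0];P=np.dstack([u,v,np.ones_like(u)])*1.0@np.linalg.inv(c['mtx']).T*z[...,None]-c['tvec'].ravel();P=P@R
m=(z>0)&(v<250)&(u>260)&(u<400)&(P[...,2]>.1)&(P[...,2]<.125)
Q=P[m]
for q in (Q[Q[:,0]<.56],Q[Q[:,0]>.56]): print(len(q),q.min(0).round(4),q.max(0).round(4))
s=bot.sense();print(s['eef_pos'],s['orientation'],s['dq'].round(3) if hasattr(s['dq'],'round') else s['dq'])
```

```text
w 256 76 [0.5141 0.1801 0.0097]
w 258 128 [0.5139 0.1349 0.0115]
w 275 217 [0.5394 0.0843 0.1067]
w 275 258 [5.247e-01 5.000e-04 1.020e-02]
376 [0.5389 0.0784 0.1001] [0.5469 0.102  0.1094]
325 [0.5767 0.0769 0.1003] [0.5828 0.1008 0.1117]
[0.56722778 0.08912105 0.15831701] [[-0.00107131  0.99998099 -0.0060722 ]
 [ 0.9999987   0.00106399 -0.00120865]
 [-0.00120216 -0.00607349 -0.99998083]] [-0.021 -0.035  0.034  0.027 -0.001 -0.   ]
```

```bash
python3 -m jog '[[1,0,0.1,3.5,0],[1,0,0.1,7,0],[1,0,0.1,8,0],[1,0,0.1,8,0],[1,0,0.1,8,0]]' 30 && python3 -m jog '[[0,0,0,0,0],[0,0,0,0,0],[0,0,0,0,0],[0,0,0,0,0],[0,0,0,0,0]]' 30; python3 -m jog '[[0,0,0,0,0],[0,0,0,0,0],[0,0,0,0,0],[0,0,0,0,0],[0,0,0,0,0]]' 30
```

```text
t: 0.98
eef_pos: [0.5704, 0.0885, 0.0817]
orientation: [[0.001, 1.0, -0.0], [1.0, -0.001, -0.0], [-0.0, -0.0, -1.0]]
wrist_force: [0.4, 0.7, 0.5]
grip_width: 1.002
gripper_force: 0.0
t: 1.4
eef_pos: [0.5725, 0.0898, 0.0888]
orientation: [[-0.0, 1.0, 0.007], [1.0, 0.0, 0.002], [0.002, 0.007, -1.0]]
wrist_force: [-5.2, -1.6, 37.4]
grip_width: 0.298
gripper_force: 18.7
t: 1.82
eef_pos: [0.5788, 0.09, 0.0893]
orientation: [[0.0, 1.0, 0.019], [1.0, -0.0, 0.002], [0.002, 0.019, -1.0]]
wrist_force: [0.1, -1.5, 27.0]
grip_width: 0.003
gripper_force: 13.4
```

Run:
```python
from h import *
snap('side','d3');snap('wrist','w3')
s=bot.sense();print(s['eef_pos'],s['wrist_force'],s['grip_width'])
a=np.vstack([cv2.resize(cv2.imread('pics/d3.png'),(480,300)),cv2.resize(cv2.imread('pics/w3.png'),(480,300))]);cv2.imwrite('pics/a3.png',a)
```

```text
[0.57877039 0.0900038  0.08927391] [-0.26320247 -0.46617812 25.93067949] 0.0015143164710182276
```

View pics/a3.png

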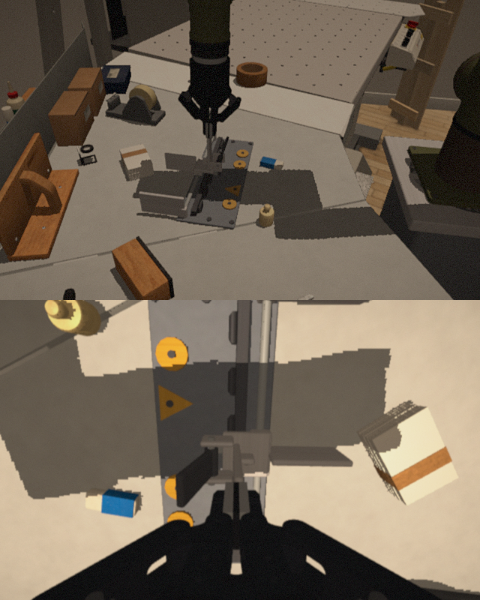

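Run:
```python
from h import *
a=cv2.imread('pics/d3.png')[100:310,190:350];b=cv2.imread('pics/w3.png')[130:340,200:400]
f=lambda i:cv2.convertScaleAbs(cv2.resize(i,(400,525),interpolation=2),alpha=1.8)
cv2.imwrite('pics/c3.png',np.hstack([f(a),f(b)]))
```

```text
(no output)
```

View pics/c3.png

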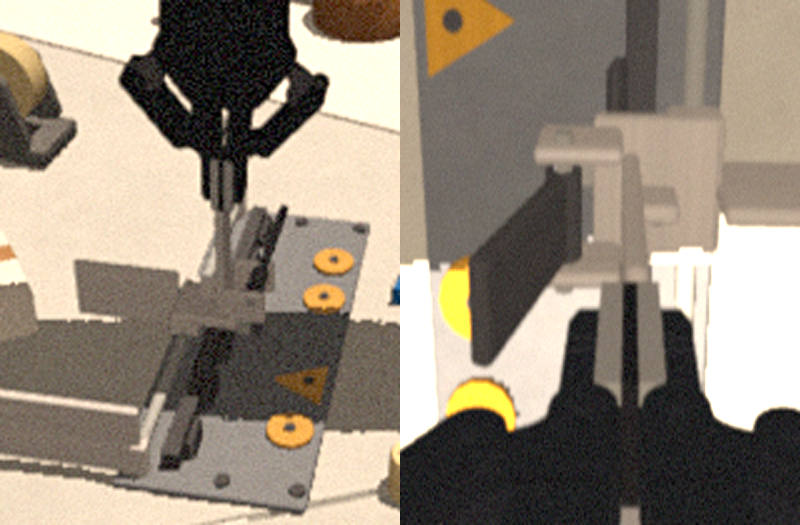

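Run:
```python
from h import *
# d3 crop scale 2.5 ; x=190+u/2.5, y=100+v/2.5
for u,v in [(279,165),(277,172),(277,178),(278,183),(278,188),(279,195),(279,205)]: print('d',u,v,pt('d3',u,v,0).round(4))
for u,v in [(510,290),(518,300),(530,300),(513,280),(515,250),(514,200)]:
  print('w',u,v,pt('w3',200+u//2-55+0 if 0 else 200+(u-400)//2,130+int(v/2.5),0).round(4))
s=bot.sense();print(s['t'],s['eef_pos'],s['joints'])
```

```text
d 279 165 [0.5764 0.0988 0.1457]
d 277 172 [0.5789 0.1029 0.1352]
d 277 178 [0.5795 0.1013 0.1232]
d 278 183 [0.5781 0.1011 0.1138]
d 278 188 [0.5777 0.1041 0.1064]
d 279 195 [0.577  0.1011 0.091 ]
d 279 205 [0.5771 0.1022 0.0721]
w 510 290 [0.5477 0.0911 0.0968]
w 518 300 [0.5488 0.0863 0.0918]
w 530 300 [0.5507 0.0818 0.083 ]
w 513 280 [0.548  0.0925 0.0949]
w 515 250 [0.5487 0.0989 0.094 ]
w 514 200 [0.5344 0.0776 0.0045]
1.9167 [0.57877039 0.0900038  0.08927391] [ 1.54656344e-01  4.22840132e-01 -2.24761971e-01  9.04334347e-01
 -6.58684585e-04  1.72558481e+00]
```

The enlarged crop shows the shut fingers standing on top of the post: the pads end near z≈0.11 while the reported TCP is 0.089. I'll lift, stay shut and measure the true fingertip height in the free state.

```bash
python3 -m jog '[[0,0,0,-2,0],[0,0,0,-5,0],[0,0,0,-6,0],[0,0,0,-6,0],[0,0,0,-6,0]]'
python3 - <<'E'
from h import *
snap('side','d4')
s=bot.sense();print(s['eef_pos'],s['wrist_force'])
c=np.load('pics/d4.npz');z=c['z_map'];v,u=np.mgrid[0:400,0:640]
R=cv2.Rodrigues(c['rvec'])[0];P=np.dstack([u,v,np.ones_like(u)])*1.0@np.linalg.inv(c['mtx']).T*z[...,None]-c['tvec'].ravel();P=P@R
m=(z>0)&(abs(P[...,0]-.569)<.06)&(abs(P[...,1]-.09)<.03)&(P[...,2]>.06)&(P[...,2]<.25)
q=P[m];print(np.histogram(q[:,2],19,(.06,.25)))
q=q[(q[:,2]>.12)];q=q[q[:,2].argsort()][:12];print(q.round(4))
E
```

```text
t: 2.33
eef_pos: [0.5713, 0.0891, 0.1417]
orientation: [[-0.0, 1.0, 0.003], [1.0, 0.0, 0.0], [0.0, 0.003, -1.0]]
wrist_force: [-0.1, 0.6, -0.9]
grip_width: -0.001
gripper_force: 0.0
[0.57022827 0.0889728  0.14039116] [ 0.2455674   0.36961698 -0.39845744]
(array([ 50,  49,  52,  52,  99,   5,   0,   0,   0,   0,  39, 108, 113,
       118, 160, 372, 316, 366, 440]), array([0.06, 0.07, 0.08, 0.09, 0.1 , 0.11, 0.12, 0.13, 0.14, 0.15, 0.16,
       0.17, 0.18, 0.19, 0.2 , 0.21, 0.22, 0.23, 0.24, 0.25]))
[[0.5647 0.0938 0.1617]
 [0.5668 0.099  0.1627]
 [0.5715 0.0987 0.1638]
 [0.5759 0.0996 0.1639]
 [0.5684 0.0988 0.1642]
 [0.5742 0.1001 0.1644]
 [0.5648 0.1018 0.1646]
 [0.5771 0.101  0.1646]
 [0.5643 0.0962 0.1649]
 [0.5666 0.1001 0.1651]
 [0.5695 0.1007 0.1652]
 [0.5724 0.1015 0.1653]]
```

In the free state the real fingertips are about 21 mm above the reported TCP (0.162 against 0.1405), and x and y agree. So the pinch needs a reported z of about 0.058. I'm opening and then descending.

```bash
python3 -m jog '[[1,0,0,0,0],[1,0,0,0,0],[1,0,0,0,0],[1,0,0,0,0],[1,0,0,0,0]]' 30 && python3 -m jog '[[1,0,-0.1,3,0],[1,0,-0.1,6,0],[1,0,-0.1,8.1,0],[1,0,-0.1,8.1,0],[1,0,-0.1,8.1,0]]' && python3 -m jog '[[0.6,0,0,0,0],[0.45,0,0,0,0],[0.3,0,0,0,0],[0.2,0,0,0,0],[0.2,0,0,0,0]]' 30
```

```text
t: 2.8
eef_pos: [0.5702, 0.089, 0.1402]
orientation: [[0.0, 1.0, -0.001], [1.0, -0.0, -0.0], [-0.0, -0.001, -1.0]]
wrist_force: [0.5, 0.1, 0.8]
grip_width: 0.708
gripper_force: 0.0
t: 3.22
eef_pos: [0.5682, 0.0888, 0.0589]
orientation: [[0.0, 1.0, -0.003], [1.0, -0.0, -0.0], [-0.0, -0.003, -1.0]]
wrist_force: [0.6, -0.3, 0.1]
grip_width: 1.001
gripper_force: 0.0
t: 3.63
eef_pos: [0.5692, 0.089, 0.0612]
orientation: [[0.0, 1.0, 0.0], [1.0, -0.0, 0.0], [0.0, 0.0, -1.0]]
wrist_force: [-9.3, -0.3, -1.9]
grip_width: 0.315
gripper_force: 33.7
```

Gripped at a width of 0.315 (about 27 mm) with 34 N, so the lever is fully squeezed. Sliding +45 mm.

```bash
python3 -m jog '[[0.2,1,0,0,0],[0.2,2,0,0,0],[0.2,3,0,0,0],[0.2,4,0,0,0],[0.2,4.5,0,0,0]]' && python3 -m jog '[[0.2,0,0,0,0],[0.2,0,0,0,0],[0.2,0,0,0,0]]'
python3 - <<'E'
from h import *
snap('wrist','w5')
c=np.load('pics/w5.npz');z=c['z_map'];v,u=np.mgrid[0:400,0:640]
R=cv2.Rodrigues(c['rvec'])[0];P=np.dstack([u,v,np.ones_like(u)])*1.0@np.linalg.inv(c['mtx']).T*z[...,None]-c['tvec'].ravel();P=P@R
a=c['color'].astype(int);m=(z>0)&(a[...,0]>a[...,2]*2)&(abs(P[...,0]-.518)<.03)&(P[...,2]<.03)&(P[...,2]>0)
n,l,st,ce=cv2.connectedComponentsWithStats(m.astype(np.uint8))
for i in range(1,n):
  if st[i,4]>60: q=P[l==i];print(ce[i].round(),((q.min(0)+q.max(0))/2).round(4))
m=(z>0)&(abs(P[...,0]-.569)<.02)&(abs(P[...,1]-.134)<.06)&(P[...,2]>.03)&(P[...,2]<.058);q=P[m];print(len(q),np.percentile(q[:,1],[1,99]))
E
```

```text
t: 4.05
eef_pos: [0.5703, 0.1357, 0.0611]
orientation: [[-0.0, 1.0, 0.002], [1.0, 0.0, 0.001], [0.001, 0.002, -1.0]]
wrist_force: [-1.6, -1.4, 6.3]
grip_width: 0.315
gripper_force: 37.6
t: 4.3
eef_pos: [0.5703, 0.1356, 0.0611]
orientation: [[-0.0, 1.0, 0.002], [1.0, 0.0, 0.002], [0.002, 0.002, -1.0]]
wrist_force: [-1.5, 1.2, 6.1]
grip_width: 0.317
gripper_force: 37.4
[239. 144.] [0.5213 0.1803 0.009 ]
[237. 208.] [0.5211 0.136  0.0088]
3305 [0.11854966 0.15881108]
```

View pics/w5.png

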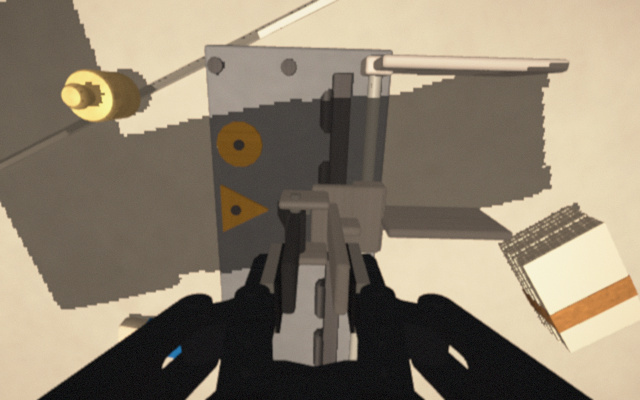

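The lever and post are both gripped at (290–340,265), the stop's body sits level with the triangle at (240,208), and the tag's y of 0.136 matches the TCP's 0.1356. Releasing and lifting.

```bash
python3 -m jog '[[0.5,0,0,0,0],[0.8,0,0,0,0],[1,0,0,0,0],[1,0,0,0,0],[1,0,0,0,0]]' && python3 -m jog '[[1,0,0,0,0],[1,0,0,0,0],[1,0,0,0,0],[1,0,0,-2,0],[1,0,0,-4,0]]' && python3 -m jog '[[1,0,0,-4,0],[1,0,0,-8,0],[1,-3,0,-9,0],[1,-6,0,-10,0],[1,-6,0,-10,0]]'
python3 - <<'E'
from h import *
snap('wrist','w6')
c=np.load('pics/w6.npz');z=c['z_map'];v,u=np.mgrid[0:400,0:640]
R=cv2.Rodrigues(c['rvec'])[0];P=np.dstack([u,v,np.ones_like(u)])*1.0@np.linalg.inv(c['mtx']).T*z[...,None]-c['tvec'].ravel();P=P@R
m=(z>0)&(abs(P[...,0]-.569)<.05)&(abs(P[...,1]-.134)<.06)&(P[...,2]>.1)&(P[...,2]<.12);Q=P[m]
for q in (Q[Q[:,0]<.565],Q[Q[:,0]>.565]): print(len(q),q.min(0).round(4),q.max(0).round(4))
E
```

```text
t: 4.77
eef_pos: [0.5712, 0.1342, 0.0603]
orientation: [[-0.0, 1.0, 0.003], [1.0, 0.0, 0.0], [0.0, 0.003, -1.0]]
wrist_force: [0.3, -0.3, -0.2]
grip_width: 0.992
gripper_force: 0.0
t: 5.18
eef_pos: [0.5682, 0.1336, 0.099]
orientation: [[0.0, 1.0, -0.003], [1.0, -0.0, -0.001], [-0.001, -0.003, -1.0]]
wrist_force: [0.3, 0.6, 0.6]
grip_width: 1.001
gripper_force: 0.0
t: 5.6
eef_pos: [0.5712, 0.0702, 0.2031]
orientation: [[0.004, 1.0, 0.006], [1.0, -0.004, -0.002], [-0.002, 0.006, -1.0]]
wrist_force: [1.0, 1.2, -0.6]
grip_width: 1.003
gripper_force: 0.0
329 [0.5399 0.1254 0.1001] [0.5478 0.1486 0.1097]
262 [0.5777 0.1242 0.1004] [0.5838 0.1477 0.1117]
```

View pics/w6.png

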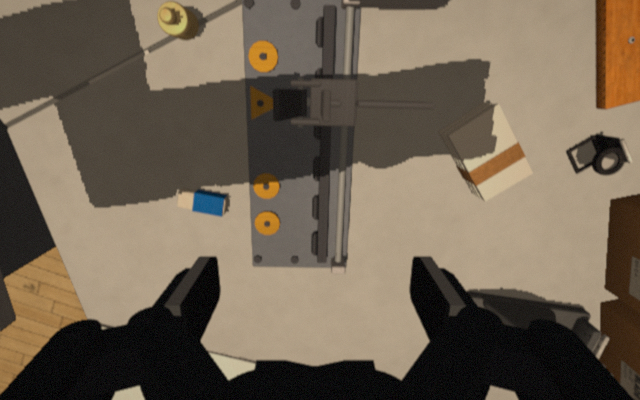

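The stop sits beside the triangle (260,103) with its lever top at (290,103). The lever–post span is 43.9 mm (44 at rest at the start), and the stop is at y≈0.136. It is locked, so I'm handing in.

```bash
python3 -m jog '[[1,0,0,0,0],[1,0,0,0,0],[1,0,0,0,0]]' && python3 -c "
from station import bot
print(bot.close_job())"
```

```text
t: 5.9
eef_pos: [0.569, 0.0747, 0.1989]
orientation: [[-0.001, 1.0, -0.002], [1.0, 0.001, 0.0], [0.0, -0.002, -1.0]]
wrist_force: [-1.3, -0.4, -0.2]
grip_width: 1.003
gripper_force: 0.0
the job is handed in; nothing more can be done
None
```

The stop now sits about 1 to 2 mm from the pointed tag's notch, with its lever sprung fully back by camera measurement; I handed the job in at about 6 s with the gripper clear, but the hand-in returned no verdict, and a first grasp stood too high and pressed on the blade tops (37 N at the wrist when read, close to the 40 N limit) before I corrected it.

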